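# Push a glaze test tile out over the end of the drying ledge

### The arm

A 6-joint arm with a two-finger parallel gripper is mounted at the origin on the work surface. World frame = base frame: x ahead of the robot, y to its left, z up, the work surface at z = 0. Lengths are in m, angles in rad, forces in N, time in s.
With the tool pointing down it reaches from about 0.35 to 0.875 m from the base axis. Payload 4.2 kg.
Tool frame: the origin (TCP) lies midway between the tips of the shut fingers; the grasp point (between the pads) lies 19 mm behind it; z points along the fingers, y is the direction in which the jaws open and shut (so a half turn about z gives the same grasp; the last joint's range is limited). The gripper opens to 87 mm and grips with 3 to 60 N. Pads are 19 mm wide; open, the fingers measure 117 mm over their backs; the gripper's body (75 mm by 190 mm) begins 51 mm behind the grasp point.
Start: joints at [1.557, 0.385, 0.008, 0, -1.194, -0.259], TCP at [0.168, 0.602, 0.223] pointing down, gripper open.
Joint ranges: [-3.14, 3.14], [-1.21, 2.06], [-1.07, 1.41], [-3.16, 2.05], [-2.99, -0.16], [-3.1, 3.1]. Speed limits (rad/s): [2.79, 2.79, 3.14, 3.14, 3.14, 3.14].

### API

Orientations are given as a 3x3 rotation matrix whose columns are the frame's x, y, z axes.
In Python, from bench import * gives the robot as it stands.
- The arm moves only by the shell command python3 -m inch 'ROWS' [FORCE]. ROWS is JSON, a list of rows, each a list of 7 numbers: the turn, a rotation vector about the tool's x, y, z in rad, then the shift along the tool's x, y, z in mm, then the finger opening in mm, from 0 to 87. A call has 1 to 12 rows; each row shifts and turns the pose as measured when the row begins, along the tool's axes as they then stand; what a row does not reach is not made up. A row lasts 1/10 s, in which the tool goes at most 50 mm and 8.59 degrees, less where a joint would pass 70% of its speed; a pose out of reach is approached as far as the arm can. A call is refused whole if a number of a shift passes 50 or a number of a turn 0.15, either way. A call with a gripper value outside its range is refused whole. The fingers move at their own pace and stop on an object; FORCE is the grip in N (left out, the last holds). Time passes only in rows, so rows that do not move let the fingers close. It gives the time, the measured TCP pose, the force and the opening at its end, in the units of the state.
- state(): the state, without advancing time (a new reading comes with each control period).
- get_image(name): name is "side" or "top" or "wrist"; returns a dict with "image" (480x640x3 uint8, red, green, blue), "depth" (480x640 float32, m along the optical axis (not along the pixel's ray), 0 where there is no reading), "fovy" (degrees; the focal length in pixels is half the picture's height over the tangent of half this angle, whatever the lens; pixels are square), "cx", "cy" (the principal point, pixels), "k1" (the pictures are not rectified: a ray, as slopes to the right and down, at radius r is drawn at 1 + k1 r^2 times it, then the intrinsics apply), "rvec" (rotation vector, rad) and "tvec" (3), from world to camera coordinates, as OpenCV has them; the wrist camera has in their place "tool_from_camera" (4x4, takes a point from camera to tool coordinates, whose origin is the TCP and whose axes are the flange's). Camera axes: x right, y down, z forward; pixel columns grow to the right and rows downward; lengths in m; the calibration is good to about 2 mm. A picture is of the moment at which its call begins: read the wrist's pose just before it.
- finish_job(): hands the job in, once; it reports no verdict.
The state is a dict: "time_s": time; "joint_positions": joint angles; "dq": joint speeds; "effort": joint torques, N m; "eef_pos": TCP position; "eef_rot": TCP orientation; "contact_force": force on the tool from outside, world axes, zero at the start; "moment": the same for the moment, N m; "gripper_width": opening from 0.0 (shut) to 1.0 (fully open).
Only numpy, scipy, OpenCV 4.12 (cv2) and the standard library are available. Lean on these libraries where they do the work, as an engineer would, in place of code of your own. Each camera call takes 0.05 s, during which the arm holds its last target.

### The job

Push the blue glaze test tile along its own lane of the drying ledge, towards that lane's open end (the one without a stop strip), until the whole bare clay strip at its leading end sticks out past the end of the board with no more than a finger's breadth of blue beyond it, so that somebody can take it by its edge later. Only push it with the fingers: never lift it or tip it, and leave the green tile and all the other things where they are.

Things in the scene. Friction and masses are not known exactly. Their poses are not given: they have to be found in the camera images.
- ledge: Fixed wooden plank 236 x 440 x 22 mm on two bricks, top face 60 mm above the table. Origin: centre of the footprint at table height; x across the plank (away from the robot), y along it, z up; yaw within 0.2 rad. Three dark battens 5 mm high along y make two lanes 101 mm wide, centre lines x = -57.5 mm (near) and +57.5 mm (far). A dark stop strip 12 mm thick and high closes one end of each lane.
- near_open_end (a point): Middle of the near lane's open end, on the plank's end edge at its top face: ledge x = -57.5, y = +220, z = 60 mm. Axes as the ledge's. The near lane's stop strip stands at the other end, flush with y = -220 mm.
- far_open_end (a point): Middle of the far lane's open end, on the plank's end edge at its top face: ledge x = +57.5, y = -220, z = 60 mm. Axes as the ledge's. The far lane's stop strip stands at the other end, flush with y = +220 mm.
- blue_tile: Loose flat fired-clay tile, 92 mm (x) x 140 mm (y) x 7 mm thick, 0.13 to 0.25 kg, lying in one of the two lanes (which one varies), long side along the lane. Blue over the middle 60 mm, a bare orange-brown clay strip 40 mm long across each end (both ends alike). Origin: centre of its underside; z up. At least 65 mm of free lane between it and its lane's stop strip.
- green_tile: Another tile just like it but green in the middle, lying in the other lane; to be left alone. Origin: centre of its underside.
- mug: Bystander: loose clay mug, 84 mm across, 95 mm high, on the table to one side of the ledge. Origin: centre of its underside.
- glaze_jar: Bystander: loose glaze jar with a yellow cap, 64 mm across, 100 mm high, on the table to one side of the ledge. Origin: centre of its underside.
- kiln_prop: Bystander: loose upright white kiln prop, a cylinder 40 mm across, 75 mm high, on the table to one side of the ledge. Origin: centre of its underside.
- bowl: Bystander: loose blue bowl, 110 mm across, 50 mm high, on the table to one side of the ledge. Origin: centre of its underside.
- brush: Bystander: loose glaze brush lying on the table beyond the ledge. Origin: under its middle.
- wood_rib: Bystander: loose wooden shaping rib, 50 x 110 x 12 mm, lying on the table beyond the ledge. Origin: centre of its underside.
Mind the look-alikes: they are no part of the job. What is shaped like the blue_tile but black or white is not meant.

How it is judged:
By the outcome, as a careful person would: the job done as asked, in the order asked, and still so for the second after the job is handed in, with the robot touching nothing.
It also fails if it takes over 38 s, if anything falls off the work surface, if the arm or the gripper's body presses on something with over 40 N, if the wrist force passes 120 N, or if a joint passes its speed limit or range.

## Working session

There is one attempt and no reset: what is moved stays moved. The work goes in short steps, Python scripts to look and compute and a shell command to move; the robot and the scene stay as the last step left them, time stands still between calls to the robot, and variables do not carry over. Pictures are saved under pics/ and viewed, and the job is handed in when it is done.

```bash
mkdir -p pics; ls
python3 - <<'E'
from bench import *
import cv2
print(state())
for n in("side","top"):
    d=get_image(n); cv2.imwrite(f"pics/{n}0.png",d["image"][:,:,::-1]); print({k:v for k,v in d.items() if k not in("image","depth")})
E
```

```text
pics
{'time_s': 0.0, 'joint_positions': array([ 1.55661821e+00,  3.85557038e-01,  6.62347885e-03, -4.82667097e-04,
       -1.19401251e+00, -2.58577897e-01]), 'dq': array([ 0.00024811,  0.00131483, -0.00082358,  0.00067804,  0.00102121,
       -0.00071905]), 'effort': array([-5.59770751e-05, -3.90669858e+01,  1.87403512e+01,  4.21979383e+00,
        1.09448718e-02, -1.98202406e-04]), 'eef_pos': array([0.16820451, 0.60131069, 0.22146083]), 'eef_rot': array([[ 9.62984165e-01, -2.69557542e-01, -4.79241943e-04],
       [-2.69557943e-01, -9.62981787e-01, -2.14312481e-03],
       [ 1.16194194e-04,  2.19297873e-03, -9.99997589e-01]]), 'contact_force': array([-0.04852277,  0.10072044, -0.24731161]), 'moment': array([0.00998437, 0.0615394 , 0.01798133]), 'gripper_width': 0.9985272491795697}
{'fovy': 53.240765724603925, 'cx': 318.952226122327, 'cy': 243.22991497347186, 'k1': -0.13290721701466796, 'rvec': array([ 2.34879405, -0.62952901,  0.21955233]), 'tvec': array([-0.46489124,  0.24593477,  1.15840754])}
{'fovy': 52.97643875281413, 'cx': 323.2711173786342, 'cy': 251.82839996522196, 'k1': -0.01911485228197616, 'rvec': array([ 2.16915946, -2.16868024,  0.06824558]), 'tvec': array([0.01891475, 0.53410088, 1.42517283])}
```

View pics/top0.png

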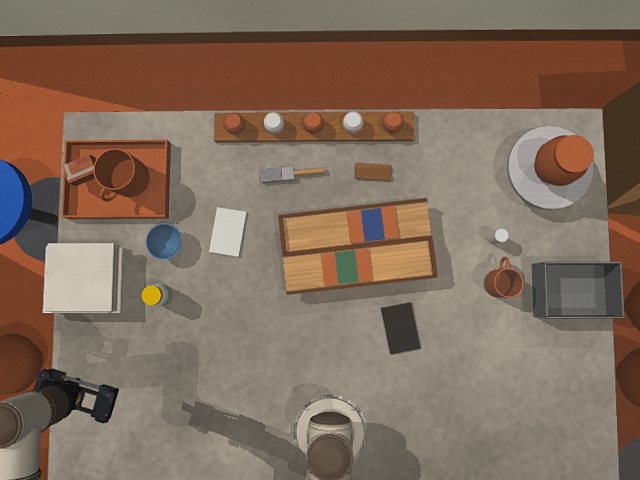

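View pics/side0.png

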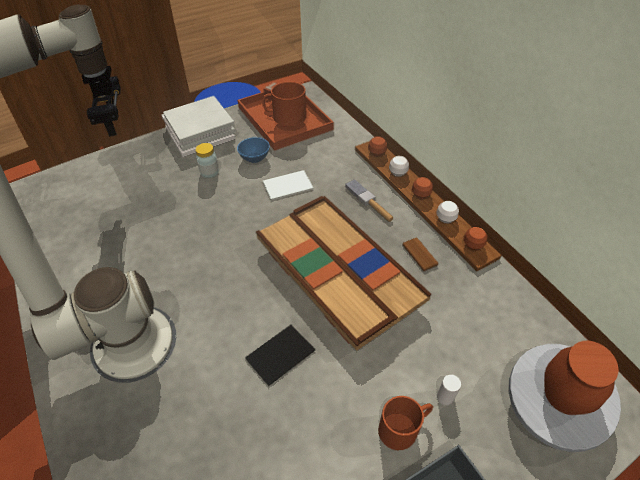

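The blue tile is at about (373,225) in the top view, in the far lane. That lane's open end is on the image right, about (430,215), which is -y. The green tile is in the near lane at (346,267). Next I'll measure them precisely.

```bash
cat > h.py <<'E'
import numpy as np, cv2
def K(d):
    f=240/np.tan(np.radians(d["fovy"]/2)); return np.array([[f,0,d["cx"]],[0,f,d["cy"]],[0,0,1]])
def dist(d): return np.array([d["k1"],0,0,0,0.])
def pose(d,s=None):
    if "rvec" in d:
        R=cv2.Rodrigues(np.array(d["rvec"]))[0]; return R.T,-R.T@np.array(d["tvec"])
    T=np.array(d["tool_from_camera"]); R=s["eef_rot"];return R@T[:3,:3],R@T[:3,3]+s["eef_pos"]
def onplane(d,px,z,s=None):
    n=cv2.undistortPoints(np.array(px,float).reshape(-1,1,2),K(d),dist(d)).reshape(-1,2)
    R,c=pose(d,s); r=np.c_[n,np.ones(len(n))]@R.T
    return c+r*((z-c[2])/r[:,2])[:,None]
def proj(d,P,s=None):
    R,c=pose(d,s); p=(np.atleast_2d(P)-c)@R
    return cv2.projectPoints(p,np.zeros(3),np.zeros(3),K(d),dist(d))[0].reshape(-1,2)
E
python3 - <<'E'
from bench import *
from h import *
d=get_image("top")
im=d["image"]; 
c=cv2.resize(im[190:305,270:450],None,fx=4.4,fy=4.4,interpolation=cv2.INTER_CUBIC); cv2.imwrite("pics/crop.png",c[:,:,::-1])
hsv=cv2.cvtColor(im,cv2.COLOR_RGB2HSV)
m=((hsv[:,:,0]>105)&(hsv[:,:,0]<130)&(hsv[:,:,1]>120)).astype(np.uint8); m[:190]=0;m[300:]=0;m[:,:270]=0;m[:,450:]=0
cs=max(cv2.findContours(m,0,2)[0],key=cv2.contourArea); 
w=onplane(d,cs.reshape(-1,2),.067)[:,:2].astype(np.float32)*1000
print("blue",cv2.minAreaRect(w))
E
```

```text
blue ((610.8446655273438, -124.75718688964844), (88.04557800292969, 55.91012954711914), 6.720493316650391)
```

View pics/crop.png

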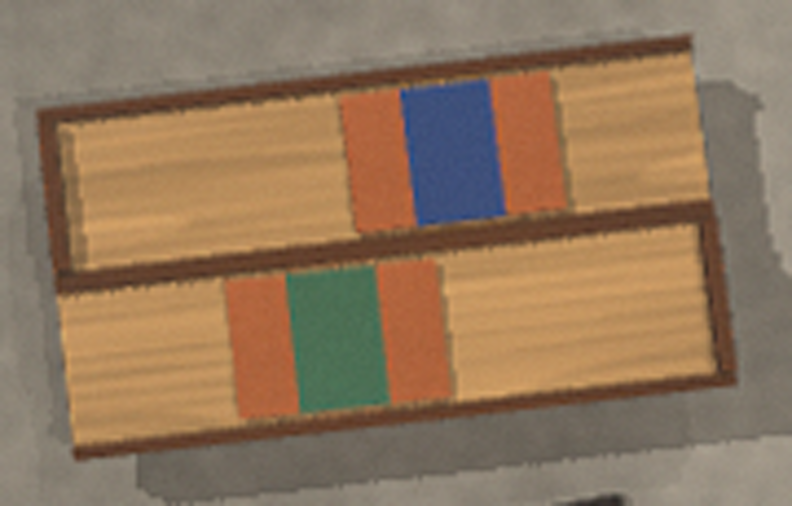

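Run:
```python
from bench import *
from h import *
from scipy.optimize import least_squares
d=get_image("top")
q=np.array([[690,36],[735,382],[38,110],[75,458]],float)
px=(q+.5)/4.4-.5+[270,190]
L=np.array([[118,-220,65],[-118,-220,72],[118,220,72],[-118,220,65]])/1000
def tw(p,L):
    c,s=np.cos(p[2]),np.sin(p[2]);return np.c_[p[0]+c*L[:,0]-s*L[:,1],p[1]+s*L[:,0]+c*L[:,1],L[:,2]]
r=least_squares(lambda p:(proj(d,tw(p,L))-px).ravel(),[.57,-.1,.1]); p=r.x
print(p,r.fun.round(2))
def il(w):
    c,s=np.cos(p[2]),np.sin(p[2]); v=np.asarray(w)[:,:2]-p[:2];return np.c_[v[:,0]*c+v[:,1]*s,-v[:,0]*s+v[:,1]*c]*1000
e=np.array([[340,97],[358,233],[553,73],[570,210]],float)
print("tile corners",il(onplane(d,(e+.5)/4.4-.5+[270,190],.067)).round(1))
print("blue c",il([[.61084,-.12476]]))
print("open end",tw(p,np.array([[.0575,-.22,.06]])))
for z in (20,0,):pass
# height check via depth
for u,v in [(373,225),(415,225),(310,235)]:
    D=d["depth"][v,u];R,c=pose(d);n=cv2.undistortPoints(np.array([[[u,v]]],float),K(d),dist(d)).ravel();print((c+R@np.r_[n,1]*D).round(4))
```

```text
[ 0.54913126 -0.07969586  0.11325516] [ 0.13 -0.59  1.05  0.66 -0.76 -0.72 -0.45  0.57]
tile corners [[ 102.    17.3]
 [  10.2   16. ]
 [ 101.7 -125.3]
 [   9.4 -125.1]]
blue c [[ 56.22055744 -51.74934094]]
open end [[ 0.63112579 -0.29178816  0.06      ]]
[ 0.6088 -0.127   0.0679]
[ 0.61   -0.251   0.0583]
[0.5805 0.0573 0.0605]
```

```bash
cat > g.py <<'E'
from bench import *
from h import *
P=np.array([0.54913,-0.07970,0.11326]); C,S=np.cos(P[2]),np.sin(P[2])
Rg=np.array([[-S*-1,-C,0],[-C,-S,0],[0,0,-1.]])  # placeholder
y=np.array([-C,-S,0]);z=np.array([0,0,-1.]);x=np.cross(y,z);Rg=np.c_[x,y,z]
def lw(a,b,h): return np.array([P[0]+(C*a-S*b)/1e3,P[1]+(S*a+C*b)/1e3,h/1e3])
def st(s):
    v=s["eef_pos"][:2]-P[:2]; return np.round([(v[0]*C+v[1]*S)*1e3,(-v[0]*S+v[1]*C)*1e3,s["eef_pos"][2]*1e3],1)
def togo(a,b,h):
    s=state();R=s["eef_rot"]
    print("t",s["time_s"],"ledge xyz",st(s),"F",s["contact_force"].round(1),"w",round(s["gripper_width"]*87,1))
    print("shift tool mm",((lw(a,b,h)-s["eef_pos"])@R*1e3).round(1),"turn",cv2.Rodrigues(R.T@Rg)[0].ravel().round(3))
E
python3 - <<'E'
from g import *
togo(57.5,65,180); s=state();R=s["eef_rot"]
t=lw(57.5,65,180)-s["eef_pos"]; u=t/np.linalg.norm(t)*45; print(np.linalg.norm(t),Rg)
for k in range(9): print((u@R@cv2.Rodrigues(np.array([0,0,.145*k]))[0]).round(1))
E
```

```text
t 0.2 ledge xyz [-301.4  719.9  221.9] F [ 1.  -0.3 -0.7] w 86.6
shift tool mm [579.2 471.5  42.5] turn [ 1.000e-03 -1.000e-03  1.185e+00]
0.7480252749900629 [[ 0.11301801 -0.99359294  0.        ]
 [-0.99359294 -0.11301801  0.        ]
 [ 0.          0.         -1.        ]]
[34.8 28.4  2.6]
[38.6 23.   2.6]
[41.5 17.2  2.6]
[43.5 11.   2.6]
[44.7  4.6  2.6]
[44.9 -1.9  2.6]
[44.1 -8.3  2.6]
[ 42.5 -14.6   2.6]
[ 39.9 -20.6   2.6]
```

```bash
python3 -m inch '[[0,0,0.145,35,28,0,40],[0,0,0.145,39,23,0,40],[0,0,0.145,41,17,0,40],[0,0,0.145,43,11,0,40],[0,0,0.145,45,5,0,40],[0,0,0.145,45,-2,0,40],[0,0,0.145,44,-8,0,40],[0,0,0.145,42,-15,0,40],[0,0,0,40,-20,0,40],[0,0,0,40,-20,0,40]]'
python3 -c "
from g import *
togo(57.5,65,180)"
```

```text
time_s: 1.2
eef_pos: [0.4229, 0.2197, 0.2202]
eef_rot: [[0.101, -0.995, 0.0], [-0.995, -0.101, -0.002], [0.002, 0.0, -1.0]]
contact_force: [1.0, 0.8, -0.4]
gripper_width: 0.459
t 1.2 ledge xyz [-91.6 311.7 220.2] F [ 1.   0.8 -0.4] w 39.9
shift tool mm [ 244.9 -152.    40.8] turn [ 0.    -0.002 -0.012]
```

```bash
python3 -m inch '[[0,0,0,40,-25,3,40],[0,0,0,40,-25,3,40],[0,0,0,40,-25,3,40],[0,0,0,40,-25,3,40],[0,0,0,40,-25,3,40],[0,0,-0.01,35,-22,3,40],[0,0,0,0,0,0,40]]'
python3 -c "
from g import *
togo(57.5,65,180)"
```

```text
time_s: 1.9
eef_pos: [0.6, -0.0138, 0.2016]
eef_rot: [[0.107, -0.994, 0.001], [-0.994, -0.107, -0.001], [0.001, -0.001, -1.0]]
contact_force: [-0.9, -0.1, -1.0]
gripper_width: 0.459
t 1.9 ledge xyz [ 58.   59.8 201.6] F [-0.9 -0.1 -1. ] w 39.9
shift tool mm [-5.3  0.5 21.6] turn [-0.001 -0.001 -0.006]
```

```bash
python3 -m inch '[[0,0,-0.006,-5,0,40,40],[0,0,0,0,0,40,40],[0,0,0,0,0,36,40],[0,0,0,0,0,0,40]]'
python3 - <<'E'
from g import *
togo(57.5,60,63)
s=state();d=get_image("wrist");cv2.imwrite("pics/w1.png",d["image"][:,:,::-1])
d2=get_image("side");cv2.imwrite("pics/s1.png",cv2.resize(d2["image"][160:370,200:460],None,fx=3,fy=2.8)[:,:,::-1])
E
```

```text
time_s: 2.3
eef_pos: [0.601, -0.0102, 0.0832]
eef_rot: [[0.109, -0.994, 0.005], [-0.994, -0.109, -0.0], [0.001, -0.005, -1.0]]
contact_force: [-0.6, 0.7, 0.1]
gripper_width: 0.458
t 2.3 ledge xyz [59.4 63.2 83.2] F [-0.6  0.7  0.1] w 39.9
shift tool mm [ 3.2  2.  20.2] turn [-0.005 -0.001 -0.004]
```

View pics/w1.png

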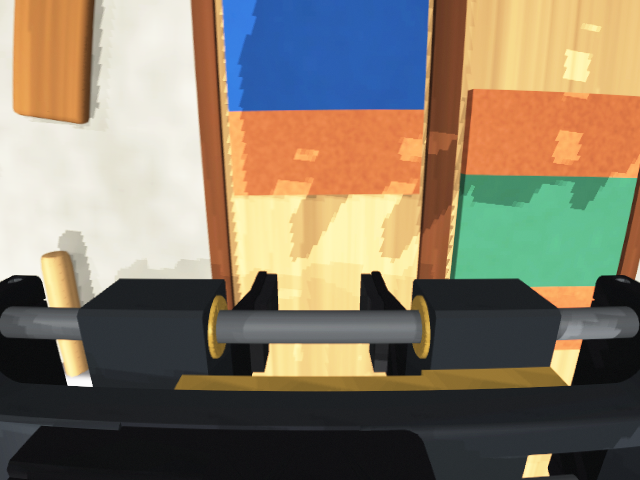

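View pics/s1.png

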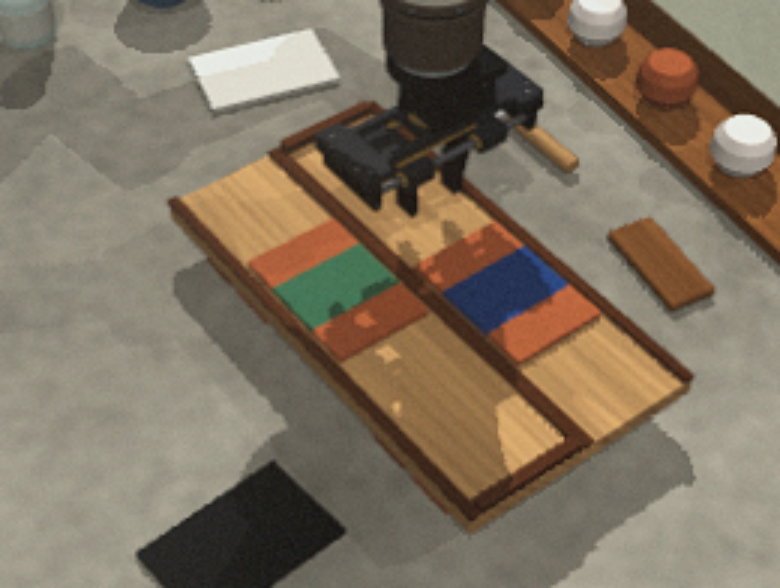

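The wrist view shows the fingers centred in the far lane (cols 265 and 372, lane 228–425). They sit behind the tile's trailing edge at row 194. I'll go lower.

```bash
python3 -m inch '[[-0.005,0,-0.004,3,2,14,40],[0,0,0,0,0,0,40],[0,0,0,0,0,3,40],[0,0,0,0,0,0,40]]'
python3 - <<'E'
from g import *
togo(57.5,40,63.5)
s=state();d=get_image("wrist")
print("trail edge",[ (lambda w:(((w[:2]-P[:2])@[C,S])*1e3,((w[:2]-P[:2])@[-S,C])*1e3))(onplane(d,[[0,0]],.067,s)[0])])
E
```

```text
time_s: 2.8
eef_pos: [0.608, -0.0118, 0.0776]
eef_rot: [[0.117, -0.993, 0.023], [-0.993, -0.117, 0.002], [0.001, -0.023, -1.0]]
contact_force: [-0.1, 0.0, 0.3]
gripper_width: 0.462
t 2.8 ledge xyz [66.2 60.8 77.6] F [-0.1  0.   0.3] w 40.2
shift tool mm [20.7  9.1 13.9] turn [-0.023 -0.001  0.004]
trail edge [(np.float64(215.65570303978137), np.float64(-76.85521487891705))]
```

```bash
python3 -c "
from g import *
s=state();print(s['joint_positions'].round(3),s['dq'].round(3),s['effort'].round(1),s['contact_force'],s['moment'])
togo(57.5,40,70)"
python3 -m inch '[[0,0,0,0,0,0,40]]'
python3 -c "
from g import *
togo(57.5,40,70)"
```

```text
[ 0.249  0.481 -0.237  0.006 -0.829 -0.135] [ 0.002  0.001  0.005  0.003  0.003 -0.001] [ -0.  -39.4  14.7   3.3   0.   -0. ] [ 0.36403531 -0.12601268  0.50952043] [ 0.05300556 -0.05772862 -0.03378392]
t 2.85 ledge xyz [66.7 60.8 78.1] F [ 0.4 -0.1  0.5] w 40.0
shift tool mm [20.7  9.5  7.9] turn [-0.024 -0.001  0.005]
time_s: 2.95
eef_pos: [0.6089, -0.0117, 0.0787]
eef_rot: [[0.118, -0.993, 0.025], [-0.993, -0.118, 0.002], [0.001, -0.025, -1.0]]
contact_force: [-0.2, 0.2, 0.1]
gripper_width: 0.459
t 2.95 ledge xyz [67.1 60.8 78.7] F [-0.2  0.2  0.1] w 40.0
shift tool mm [20.7  9.9  8.5] turn [-0.025 -0.001  0.005]
```

```bash
python3 -m inch '[[-0.025,0,0,0,10,8,40]]'
python3 -c "
from g import *
togo(57.5,40,66)"
python3 -m inch '[[-0.01,0,0,0,4,6,40]]'
python3 -c "
from g import *
togo(57.5,40,64)"
```

```text
time_s: 3.05
eef_pos: [0.6003, -0.0127, 0.0718]
eef_rot: [[0.118, -0.993, 0.003], [-0.993, -0.118, -0.001], [0.001, -0.003, -1.0]]
contact_force: [0.2, -0.1, 0.8]
gripper_width: 0.461
t 3.05 ledge xyz [58.4 60.8 71.8] F [ 0.2 -0.1  0.8] w 40.1
shift tool mm [20.8  1.   5.8] turn [-0.003 -0.001  0.005]
time_s: 3.15
eef_pos: [0.5952, -0.0133, 0.065]
eef_rot: [[0.118, -0.993, -0.009], [-0.993, -0.118, -0.002], [0.001, 0.009, -1.0]]
contact_force: [0.6, -0.1, -0.5]
gripper_width: 0.46
t 3.15 ledge xyz [53.3 60.8 65. ] F [ 0.6 -0.1 -0.5] w 40.0
shift tool mm [20.8 -4.1  1. ] turn [ 0.009 -0.001  0.005]
```

```bash
python3 -m inch '[[0.005,0,0.004,15,-4,2,40]]'
python3 -c "
from g import *
togo(57.5,20,63)"
```

```text
time_s: 3.25
eef_pos: [0.5999, -0.027, 0.0621]
eef_rot: [[0.116, -0.993, -0.006], [-0.993, -0.116, -0.001], [0.001, 0.006, -1.0]]
contact_force: [-0.7, -0.1, 0.2]
gripper_width: 0.456
t 3.25 ledge xyz [56.4 46.6 62.1] F [-0.7 -0.1  0.2] w 39.7
shift tool mm [26.6 -1.  -0.9] turn [ 0.006 -0.001  0.003]
```

```bash
python3 -m inch '[[0.003,0,0.002,10,-1,-1,40],[0,0,0,8,0,0,40]]'
python3 -c "
from g import *
togo(57.5,-110,63)"
```

```text
time_s: 3.45
eef_pos: [0.6031, -0.0469, 0.0621]
eef_rot: [[0.113, -0.994, -0.004], [-0.994, -0.113, -0.001], [0.001, 0.004, -1.0]]
contact_force: [-0.2, 0.7, 1.3]
gripper_width: 0.459
t 3.45 ledge xyz [57.3 26.5 62.1] F [-0.2  0.7  1.3] w 39.9
shift tool mm [136.5  -0.2  -0.8] turn [ 0.004 -0.001 -0.   ]
```

```bash
python3 -m inch '[[0.002,0,0,8,0,-0.6,40],[0,0,0,8,0,0,40],[0,0,0,8,0,0,40]]'
python3 -c "
from g import *
togo(57.5,-110,63)"
```

```text
time_s: 3.75
eef_pos: [0.606, -0.0734, 0.0627]
eef_rot: [[0.111, -0.994, -0.002], [-0.994, -0.111, -0.001], [0.0, 0.002, -1.0]]
contact_force: [0.3, -0.4, -0.5]
gripper_width: 0.459
t 3.75 ledge xyz [57.2 -0.2 62.7] F [ 0.3 -0.4 -0.5] w 39.9
shift tool mm [109.8  -0.5  -0.3] turn [ 0.002 -0.    -0.002]
```

Run:
```python
from g import *
s=state();d=get_image("wrist");cv2.imwrite("pics/w2.png",d["image"][:,:,::-1])
```

```text
(no output)
```

View pics/w2.png

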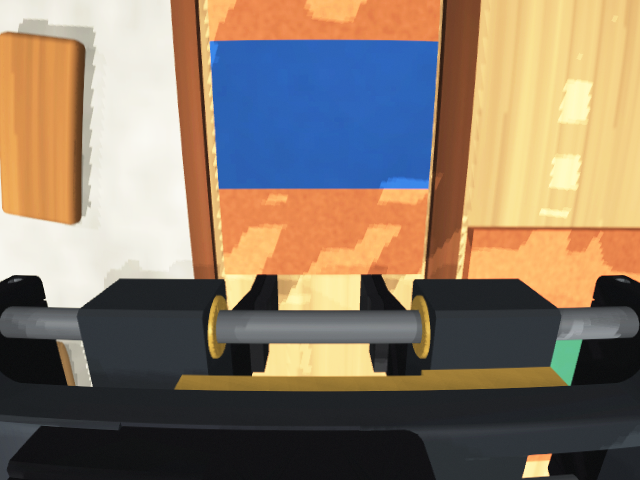

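```bash
cat >> g.py <<'E'
def L(d,px,z,s=None):
    w=onplane(d,px,z,s)[:,:2]-P[:2]; return (w@np.array([[C,-S],[S,C]])*1e3).round(1)
E
python3 - <<'E'
from g import *
s=state();d=get_image("wrist")
print("trail L,R; blue trail L,R; blue lead",L(d,[[225,274],[420,274],[219,188],[430,188],[212,41],[436,41]],.067,s))
E
```

```text
trail L,R; blue trail L,R; blue lead [[ 101.1  -12.2]
 [   9.9  -11.8]
 [ 100.8  -52.4]
 [   8.4  -52.1]
 [  99.8 -111.9]
 [   9.8 -111.8]]
```

The measured strips are 40 and 60 mm, which matches the tile, and it is straight. The trailing edge is at -12, so it has about 116 mm to go.

```bash
python3 -m inch '[[0.001,0,-0.002,9,-0.5,-0.3,40],[0,0,0,9,0,0,40],[0,0,0,9,0,0,40],[0,0,0,9,0,0,40]]'
python3 -c "
from g import *
togo(57.5,-95,63)"
```

```text
time_s: 4.25
eef_pos: [0.6108, -0.1111, 0.0631]
eef_rot: [[0.114, -0.993, -0.001], [-0.993, -0.114, -0.001], [0.0, 0.001, -1.0]]
contact_force: [-0.1, 0.4, 0.4]
gripper_width: 0.461
t 4.25 ledge xyz [ 57.7 -38.2  63.1] F [-0.1  0.4  0.4] w 40.1
shift tool mm [56.8  0.3  0.1] turn [ 0.001 -0.     0.001]
```

```bash
python3 -m inch '[[0,0,0.001,9,0,0.2,40],[0,0,0,9,0,0,40],[0,0,0,9,0,0,40],[0,0,0,9,0,0,40],[0,0,0,9,0,0,40]]'
python3 -c "
from g import *
togo(57.5,-116,63)
s=state();d=get_image('wrist');cv2.imwrite('pics/w3.png',d['image'][:,:,::-1])"
```

```text
time_s: 4.75
eef_pos: [0.6164, -0.1601, 0.0631]
eef_rot: [[0.113, -0.994, -0.001], [-0.994, -0.113, -0.0], [0.0, 0.001, -1.0]]
contact_force: [0.1, 1.3, 0.3]
gripper_width: 0.461
t 4.75 ledge xyz [ 57.8 -87.5  63.1] F [0.1 1.3 0.3] w 40.1
shift tool mm [28.5  0.3  0.1] turn [ 0.001 -0.    -0.   ]
```

View pics/w3.png

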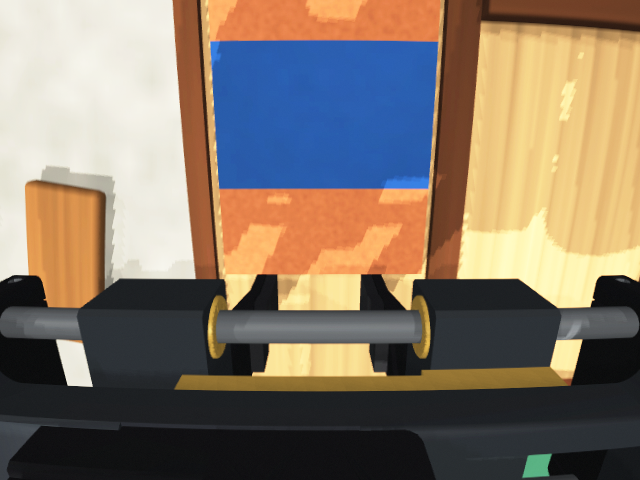

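```bash
python3 -m inch '[[0,0,0,8,0,0.2,40],[0,0,0,8,0,0,40],[0,0,0,5,0,0,40]]'
python3 - <<'E'
from g import *
togo(57.5,-116,63)
s=state();d=get_image('wrist');cv2.imwrite('pics/w4.png',d['image'][:,:,::-1])
d=get_image('top');cv2.imwrite('pics/t4.png',cv2.resize(d['image'][190:305,330:480],None,fx=5,fy=5,interpolation=2)[:,:,::-1])
d=get_image('side');cv2.imwrite('pics/s4.png',cv2.resize(d['image'][220:370,300:460],None,fx=4,fy=4,interpolation=2)[:,:,::-1])
E
```

```text
time_s: 5.1
eef_pos: [0.6191, -0.1837, 0.0629]
eef_rot: [[0.112, -0.994, -0.001], [-0.994, -0.112, -0.001], [0.001, 0.001, -1.0]]
contact_force: [-0.6, 1.8, 0.8]
gripper_width: 0.462
t 5.1 ledge xyz [  57.8 -111.3   62.9] F [-0.6  1.8  0.8] w 40.2
shift tool mm [ 4.7  0.3 -0. ] turn [ 0.001 -0.001 -0.001]
```

View pics/w4.png

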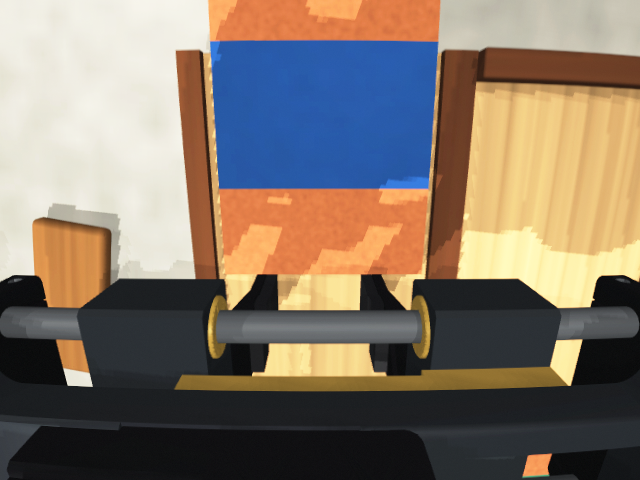

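View pics/t4.png

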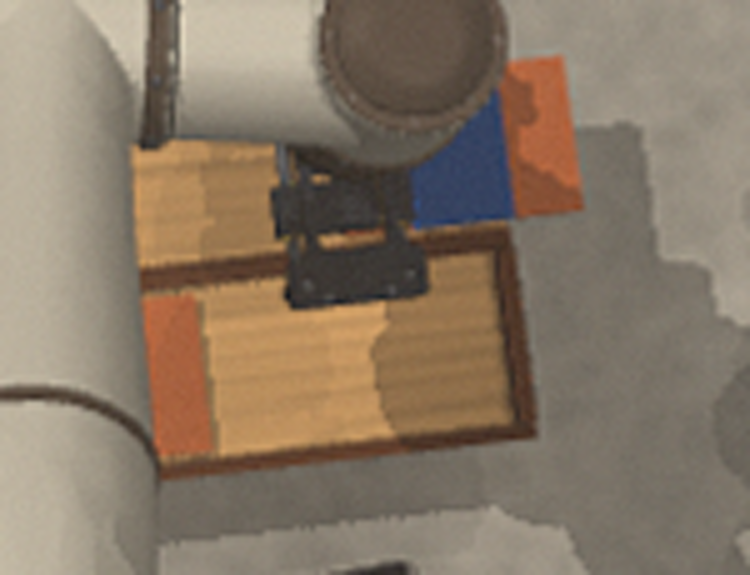

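View pics/s4.png

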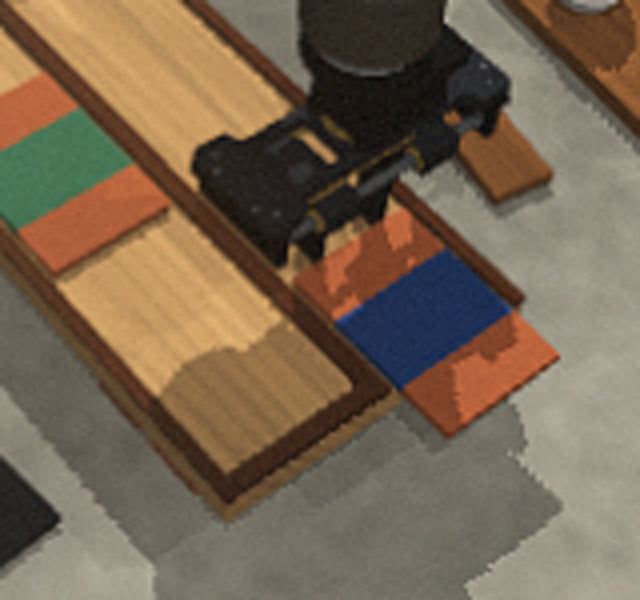

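Run:
```python
from g import *
s=state();d=get_image('wrist')
print(d["image"][30:62:1,195].sum(1), d["image"][34:50,320])
print("blue lead",L(d,[[212,41],[436,41]],.067,s),"trail",L(d,[[225,274],[420,274]],.067,s),"batten ends",L(d,[[178,51],[201,50],[445,51],[477,50]],.065,s))
```

```text
[719 717 717 717 716 714 714 714 711 709 709 711 711 709 710 710 710 709
 709 647 403 268 269 270 273 272 270 268 270 270 269 269] [[229 129  75]
 [229 127  71]
 [219 124  81]
 [149 110 134]
 [ 41  92 172]
 [ 42  92 171]
 [ 42  92 171]
 [ 42  92 171]
 [ 43  92 172]
 [ 41  91 170]
 [ 42  92 171]
 [ 42  92 172]
 [ 41  91 170]
 [ 42  91 171]
 [ 42  92 171]
 [ 43  92 171]]
blue lead [[ 100.6 -221.7]
 [  10.4 -221.7]] trail [[ 101.7 -121.8]
 [  10.4 -121.6]] batten ends [[ 115.5 -218.7]
 [ 105.9 -218.9]
 [   5.8 -218.4]
 [  -7.6 -219.1]]
```

The board end measures -219 and the front of the blue -222, so about 3 mm of blue is out. I'll push about 5 mm more for margin, then back off.

```bash
python3 -m inch '[[0,0,0,4,0,0,40],[0,0,0,1,0,0,40]]'
python3 - <<'E'
from g import *
togo(57.5,-80,63)
s=state();d=get_image('wrist');cv2.imwrite('pics/w5.png',d['image'][:,:,::-1])
E
```

```text
time_s: 5.5
eef_pos: [0.6195, -0.1878, 0.0629]
eef_rot: [[0.113, -0.994, -0.001], [-0.994, -0.113, -0.001], [0.001, 0.001, -1.0]]
contact_force: [-0.9, 1.1, 0.5]
gripper_width: 0.458
t 5.5 ledge xyz [  57.7 -115.3   62.9] F [-0.9  1.1  0.5] w 39.8
shift tool mm [-35.3   0.2  -0.1] turn [ 0.001 -0.001 -0.   ]
```

View pics/w5.png

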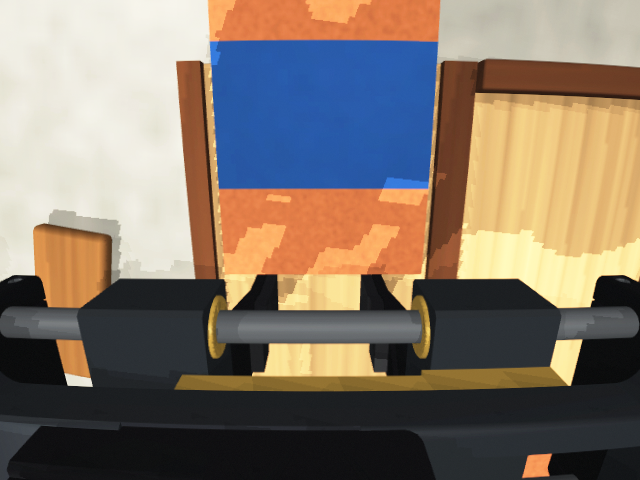

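Row 41 (blue edge) against row 61 (board end) gives about 7 mm of blue beyond the edge. Next I'll retreat.

```bash
python3 -m inch '[[0,0,0,-10,0,-0.5,40],[0,0,0,-15,0,-1,40],[0,0,0,-10,0,-20,40],[0,0,0,0,0,-40,40],[0,0,0,-30,0,-40,40],[0,0,0,-40,0,-40,40],[0,0,0,-40,0,-10,40]]'
python3 - <<'E'
from g import *
togo(57.5,-80,63)
s=state();d=get_image('wrist');cv2.imwrite('pics/w6.png',d['image'][:,:,::-1])
d=get_image('top');cv2.imwrite('pics/t6.png',cv2.resize(d['image'][190:305,330:480],None,fx=5,fy=5,interpolation=2)[:,:,::-1])
E
```

```text
time_s: 6.25
eef_pos: [0.6011, -0.0414, 0.2113]
eef_rot: [[0.109, -0.994, -0.009], [-0.994, -0.109, -0.0], [-0.001, 0.009, -1.0]]
contact_force: [0.0, 0.2, 0.5]
gripper_width: 0.463
t 6.25 ledge xyz [ 56.   32.2 211.3] F [0.  0.2 0.5] w 40.3
shift tool mm [112.3  -3.3 148.2] turn [ 0.009  0.001 -0.004]
```

View pics/w6.png

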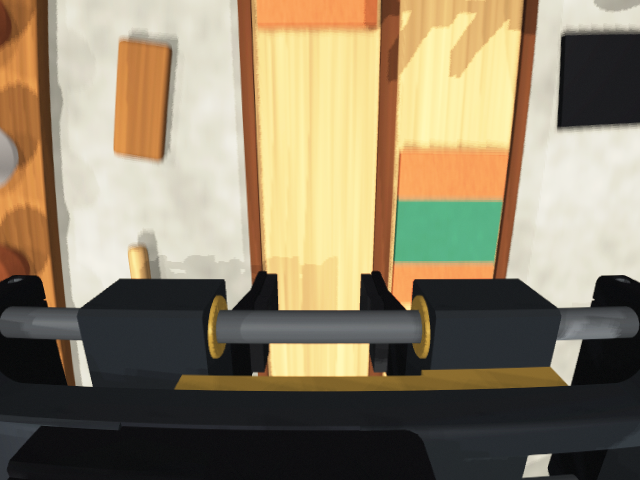

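View pics/t6.png

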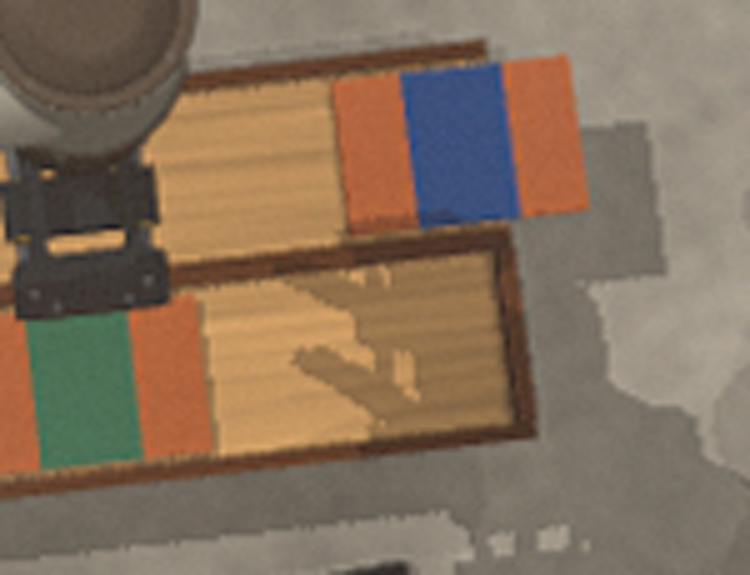

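Run:
```python
from g import *
d=get_image('top')
f=lambda q:(np.array(q,float)+.5)/5-.5+[330,190]
print("blue lead",L(d,f([[502,64],[520,217]]),.067),"lead",L(d,f([[570,55],[590,210]]),.067),"trail",L(d,f([[332,80],[348,234]]),.067),"battens",L(d,f([[486,42],[511,230]]),.065))
print(d["depth"][227,438]-d["depth"][228,420], state()["time_s"])
```

```text
blue lead [[ 101.2 -227.5]
 [  10.6 -226.1]] lead [[ 102.  -267.7]
 [  10.  -267. ]] trail [[ 103.2 -127.6]
 [  12.1 -125.5]] battens [[ 115.6 -220.4]
 [   3.8 -220.3]]
-0.003041029 6.4
```

The top view agrees: 6 to 7 mm of blue sticks out past the board end, and the tile lies flat. I'm handing it in.

```bash
python3 -c "
from bench import *
print(finish_job())"
```

```text
the job is handed in; nothing more can be done
None
```

I pushed the blue tile about 141 mm along the far lane to its open end, with both fingers held 40 mm apart behind its trailing edge. It was never gripped or lifted. I then backed off, raised the arm clear and handed the job in.

- **Final position:** in the top view the tile's leading end is about 47 mm past the end of the board. That puts the whole 40 mm bare strip out, with 6–7 mm of blue beyond it. The wrist camera gave about 7 mm before I backed off.
- **Tile condition:** it lies straight in the lane. In a rough depth check its overhanging part was level with the board's top to within a few mm, so it is not tipped.
- **Time and force:** the job took 6.4 s of the 38 s allowed. Every force reading between moves was below about 2.5 N.
- **Other objects:** the arm went nowhere near the green tile or the other things. I checked this from the pictures but did not re-measure their positions.
- **Checks that disagreed:** on the way down the tool drifted several mm and tilted slightly while standing still. I corrected this before touching the tile. The two cameras differ by 1–2 mm on where the board ends, which is within the calibration.

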